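Kitting optical bench parts into two trays

TASK

Make up two kits from the stock on the optical table, heaviest part first: before moving anything else stand the dark steel counterweight in the long pocket of the blue tray, then set the green lens cell squarely on top of it and stand the tall steel post in the blue tray's short pocket. The white tray gets the black cage cube upright in its long pocket and the black lens tube upright in its short pocket. Set the parts down rather than dropping them, let go of everything, and leave the orange lens cell and the brass post where they stand.

Things in the scene. Friction and masses are not known exactly. Their poses are not given: they have to be found in the camera images.
- counterweight: Plain dark grey steel cylinder standing upright, 46 mm in diameter, 34 mm high, about 0.45 kg, by far the heaviest part. A small black dot marks the middle of its top. Origin at the centre of its underside, z up along its axis.
- green_cell: Lens cell standing on the table: silver aluminium disc 40 mm in diameter, 24 mm high, the round window on top green; about 70 g. Origin at the centre of its underside, z up along its axis.
- orange_cell: Lens cell standing on the table: silver aluminium disc 40 mm in diameter, 24 mm high, the round window on top orange; about 70 g. Origin at the centre of its underside, z up along its axis. A spare that stays in stock.
- steel_post: Tall bright steel post standing upright, 25 mm in diameter, 65 mm high, about 0.24 kg. Origin at the centre of its underside, z up along its axis.
- brass_post: Short yellow brass post standing upright, 25 mm in diameter, 45 mm high, about 0.18 kg. Origin at the centre of its underside. A spare that stays in stock.
- lens_tube: Black round lens tube standing upright, 32 mm in diameter, 60 mm high, with a thin steel ring near its upper end and a blue lens on top; about 90 g. Origin at the centre of its underside, z up along its axis.
- cage_cube: Black cube-shaped beam-splitter housing, 40 mm on each side, with a round white window on top; about 0.13 kg. Origin at the centre of its underside, z up, x and y square to its sides.
- blue_tray: Fixed blue plastic tray, flat, outside 200 (x) by 110 (y) by 12 mm, at the left or right of the table, turned at will. Origin at the centre of its underside. Walls and floor 4 mm thick, so the rim is 8 mm above the pocket floors. A cross wall makes a long pocket, 120 by 102 mm inside, centred at x = -36, y = 0 mm, and a short pocket, 68 by 102 mm inside, centred at x = +62, y = 0 mm.
- white_tray: Fixed white plastic tray, flat, outside 200 (x) by 110 (y) by 12 mm, at the left or right of the table, turned at will. Origin at the centre of its underside. Walls and floor 4 mm thick, so the rim is 8 mm above the pocket floors. A cross wall makes a long pocket, 120 by 102 mm inside, centred at x = -36, y = 0 mm, and a short pocket, 68 by 102 mm inside, centred at x = +62, y = 0 mm.
Not all that is in view belongs to the job. What is shaped like the cage_cube but red is not meant.

How it is judged:
By the outcome, as a careful person would: the job done as asked, in the order asked, and still so for the second after the job is handed in, with the robot touching nothing.
It also fails if it takes over 120 s, if anything falls off the work surface, if the arm or the gripper's body presses on something with over 40 N, if the wrist force passes 120 N, or if a joint passes its speed limit or range.

ROBOT

A 6-joint arm with a two-finger parallel gripper is mounted at the origin on the work surface. World frame = base frame: x ahead of the robot, y to its left, z up, the work surface at z = 0. Lengths are in m, angles in rad, forces in N, time in s.
With the tool pointing down it reaches from about 0.25 to 0.725 m from the base axis. Payload 4 kg.
Tool frame: the origin (TCP) lies on the centre line of the jaws, within the pads' length; the fingertips stand 17 mm ahead of it and the grasp point (between the pads) lies 2 mm behind it; z points along the fingers, y is the line along which they close (so a half turn about z gives the same grasp; the last joint's range is limited). The gripper opens to 85 mm and grips with 20 to 120 N. Pads are 22 mm wide; open, the fingers measure 114 mm over their backs; the gripper's body (76 mm by 85 mm) begins 54 mm behind the grasp point. The pads swing forward as they close: fully open they stand 13 mm farther back than shut.
Start: joints at [-1.116, 0.241, 0.005, 1.335, 0, 1.571], TCP at [0.22, -0.449, 0.248] pointing down, gripper open.
Joint ranges: [-2.72, 2.72], [-1.05, 1.87], [-1.09, 1.28], [-1.99, 2.15], [-1.42, 1.44], [-3.14, 3.14]. Speed limits (rad/s): [2.79, 2.79, 3.14, 3.14, 3.14, 3.14].

INTERFACE

Orientations are given as a unit quaternion [x, y, z, w].
In Python, from workcell import bot, camera, get_calibration gives the robot as it stands.
- The arm moves only by the tool apply_moves, never from a script. Its argument "steps" is a list of rows, each a list of 3 entries, a list of its own where there are three numbers: the shift along the tool's x, y, z as a fraction of full scale, then the turn, a rotation vector about the tool's x, y, z as a fraction of full scale, then the opening, from 0 (shut) to 1 (fully open). A call has exactly 8 rows; each row shifts and turns the commanded pose from where the row before left it, along the tool's axes as they then stand; what a row does not reach is not made up. Full scale, the value 1, is 20 cm for a shift and pi rad for a turn. A row lasts 1/12 s, in which the tool goes at most 41.7 mm and 7.16 degrees, less where a joint would pass 70% of its speed; a pose out of reach is approached as far as the arm can. A call with a number of a shift or a turn outside -1 to 1 is refused whole. A call with a gripper value outside its range is refused whole. The fingers move at their own pace and stop on an object; the grip force is fixed at half the most. Time passes only in rows, so rows that do not move let the fingers close, or fill a call up. It gives the time, the measured TCP pose, the force, the opening and the grip force at its end, in the units of the state.
- bot.get_obs(): the state, without advancing time (a new reading comes with each control period).
- camera(name): name is "side" or "top"; returns (picture, depth): 480x640x3 uint8, red, green, blue; 480x640 float32, m along the optical axis (not along the pixel's ray), 0 where there is no reading.
- get_calibration(name): a dict with "fov_y" (degrees; the focal length in pixels is half the picture's height over the tangent of half this angle, whatever the lens; pixels are square), "cx", "cy" (the principal point, pixels), "rvec" (rotation vector, rad) and "tvec" (3), from world to camera coordinates, as OpenCV has them. Camera axes: x right, y down, z forward; pixel columns grow to the right and rows downward; lengths in m; the calibration is good to about 2 mm. A picture is of the moment at which its call begins. get_calibration takes no time and is no camera call.
- bot.job_done(): hands the job in; it is judged then, once.
The state is a dict: "clock": time; "joint_pos": joint angles; "joint_vel": joint speeds; "tau": joint torques, N m; "eef_pos": TCP position; "tool_rot": TCP orientation; "ft_force": force on the tool from outside, world axes, zero at the start; "ft_torque": the same for the moment, N m; "grip_width": finger opening in m; "grasp_force": force on a finger pad.
Only numpy, scipy, OpenCV 4.12 (cv2) and the standard library are available. Lean on these libraries where they do the work, as an engineer would, in place of code of your own. Each camera call takes 0.05 s, during which the arm holds its last target. There are 200 camera calls.

## Working session

There is one attempt and no reset: what is moved stays moved. The work goes in short steps, Python scripts to look and compute and a tool call to move; the robot and the scene stay as the last step left them, time stands still between calls to the robot, and variables do not carry over. Pictures are saved under pics/ and viewed, at most 14 in all, crops included, and the job is handed in when it is done.

Besides the shell and the picture viewer there is one more tool, called after "Request:" by a JSON object that holds its "api" and its "payload". apply_moves: Moves the arm, as the interface text tells. Its arguments: {"type":"object","properties":{"steps":{"type":"array"}},"required":["steps"]}

```bash
mkdir -p pics; ls
cat > h.py <<'E'
import numpy as np, cv2
from workcell import bot, camera, get_calibration
def cal(n):
    c=get_calibration(n); f=240/np.tan(np.radians(c["fov_y"])/2)
    K=np.array([[f,0,c["cx"]],[0,f,c["cy"]],[0,0,1]]); R=cv2.Rodrigues(np.array(c["rvec"],float))[0]
    return K,R,np.array(c["tvec"],float)
def ray(n,u,v,z):
    "world point at height z seen at pixel u,v"
    K,R,t=cal(n); d=R.T@np.linalg.inv(K)@[u,v,1]; o=-R.T@t
    return o+d*(z-o[2])/d[2]
def proj(n,p):
    K,R,t=cal(n); q=K@(R@np.array(p)+t); return q[:2]/q[2]
def dep(n,u,v,D):
    K,R,t=cal(n); return R.T@(np.linalg.inv(K)@[u,v,1]*D[int(v),int(u)]-t)
def snap(n,name):
    p,d=camera(n); cv2.imwrite(f"pics/{name}.png",p[:,:,::-1]); np.save(f"pics/{name}.npy",d); return p,d
E
python3 - <<'E'
from h import *
snap("top","t0"); snap("side","s0")
for n in("top","side"): print(n,get_calibration(n))
o=bot.get_obs(); print(o)
E
```

```text
pics
top {'fov_y': 43.55763664595679, 'cx': 331.467058992506, 'cy': 235.69134140099126, 'rvec': array([ 2.21569999, -2.1778241 ,  0.08891027]), 'tvec': array([-0.01727626,  0.5172623 ,  1.20149246])}
side {'fov_y': 56.22775336591811, 'cx': 314.2085170447231, 'cy': 237.85074298516162, 'rvec': array([ 2.2197079 , -0.47367387,  0.20436807]), 'tvec': array([-0.45872568,  0.17447129,  0.59501602])}
{'clock': 0.1, 'joint_pos': array([-1.11596250e+00,  2.41360754e-01,  3.84182962e-03,  1.33519872e+00,
        5.61014166e-06,  1.57079865e+00]), 'joint_vel': array([ 0.00098533,  0.00027814,  0.00283721, -0.00111425, -0.00020918,
       -0.00041062]), 'tau': array([ 1.55191797e-04, -3.73137832e+01,  2.53009915e+01,  1.08470689e-02,
       -7.37288246e-06,  3.81490722e-06]), 'eef_pos': array([ 0.21942022, -0.44868016,  0.24748387]), 'tool_rot': array([ 9.74251845e-01,  2.25460462e-01, -2.13860328e-04, -9.36557349e-04]), 'ft_force': array([-0.13549232, -0.45839508,  0.2586314 ]), 'ft_torque': array([-0.04046943, -0.03149657, -0.02921351]), 'grasp_force': 0.0, 'grip_width': 0.08554215844042312}
```

View pics/t0.png

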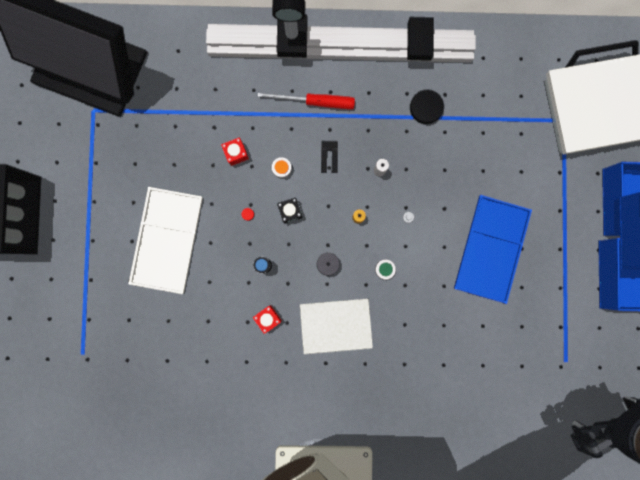

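View pics/s0.png

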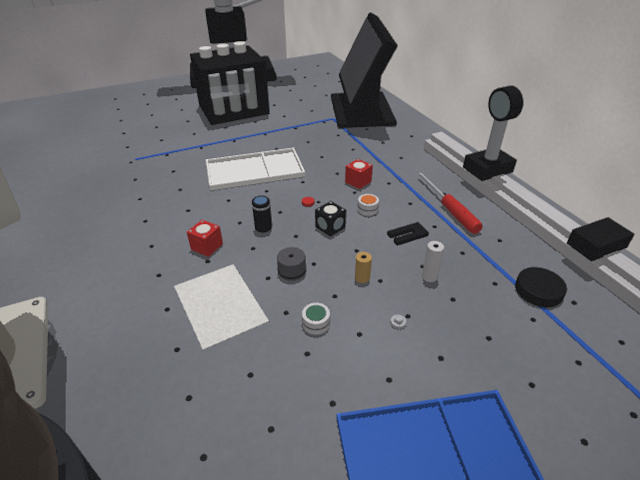

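The top view shows the table. The counterweight is at about (328,264), the green cell at (386,269), the steel post at (383,165), the tube at (263,265) and the cube at (290,210). The blue tray is on the right and the white tray on the left, both with the short pocket on the far side. The side view agrees with this. Next I'll look at enlarged crops.

Run:
```python
from h import *
p=cv2.imread("pics/t0.png")
def crop(x0,y0,w,h,s,n):
    c=cv2.resize(p[y0:y0+h,x0:x0+w],None,fx=s,fy=s,interpolation=cv2.INTER_CUBIC)
    for i in range(0,w,20): cv2.putText(c,str(x0+i),(i*s,10),0,.35,(0,255,255),1); c[::6,i*s]=(0,255,255)
    for i in range(0,h,20): cv2.putText(c,str(y0+i),(0,i*s+10),0,.35,(0,255,255),1); c[i*s,::6]=(0,255,255)
    cv2.imwrite(f"pics/{n}.png",c)
crop(240,150,180,140,4,"c1")
a=p[170:310,110:220]; b=p[170:310,440:550]
c=np.hstack([cv2.resize(q,None,fx=3.6,fy=3.6,interpolation=cv2.INTER_CUBIC) for q in(a,b)]); cv2.imwrite("pics/c2.png",c)
# tray rectangles
hsv=cv2.cvtColor(p,cv2.COLOR_BGR2HSV)
mb=cv2.inRange(hsv,(100,120,60),(125,255,255)); mw=cv2.inRange(hsv,(0,0,165),(180,60,255))
for m,x in((mb,(440,550)),(mw,(110,220))):
    k=np.zeros_like(m); k[175:310,x[0]:x[1]]=m[175:310,x[0]:x[1]]
    cs=max(cv2.findContours(k,0,1)[0],key=cv2.contourArea); r=cv2.minAreaRect(cs)
    P=[ray("top",*q,.012) for q in cv2.boxPoints(r)]
    print(r); print(np.round(P,4)); c=np.mean(P,0); print("c",c.round(4),[round(float(np.linalg.norm(P[i]-P[(i+1)%4])),4) for i in range(4)])
    e=max([(P[(i+1)%4]-P[i]) for i in range(2)],key=np.linalg.norm); e=e if e[0]>0 else -e; print("yaw",np.arctan2(e[1],e[0]))
```

```text
((492.8751525878906, 248.82765197753906), (55.71211624145508, 98.52668762207031), 15.422160148620605)
[[ 0.4139 -0.257   0.012 ]
 [ 0.6091 -0.3102  0.012 ]
 [ 0.5806 -0.421   0.012 ]
 [ 0.3857 -0.3666  0.012 ]]
c [ 0.4973 -0.3387  0.012 ] [0.2024, 0.1144, 0.2024, 0.1132]
yaw -0.2663892926720522
((164.73077392578125, 239.8461456298828), (55.893096923828125, 100.99980926513672), 11.309932708740234)
[[0.4132 0.4008 0.012 ]
 [0.6148 0.3684 0.012 ]
 [0.5945 0.2566 0.012 ]
 [0.393  0.2902 0.012 ]]
c [0.5039 0.329  0.012 ] [0.2042, 0.1137, 0.2042, 0.1124]
yaw -0.1593505705996887
```

View pics/c1.png

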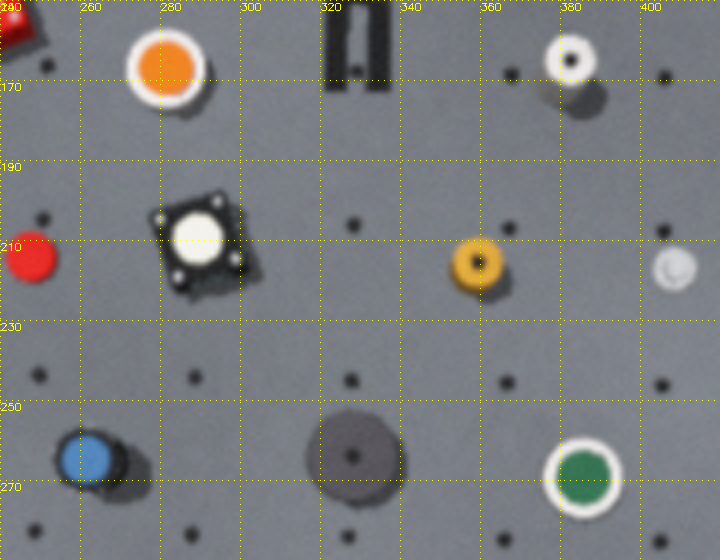

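View pics/c2.png

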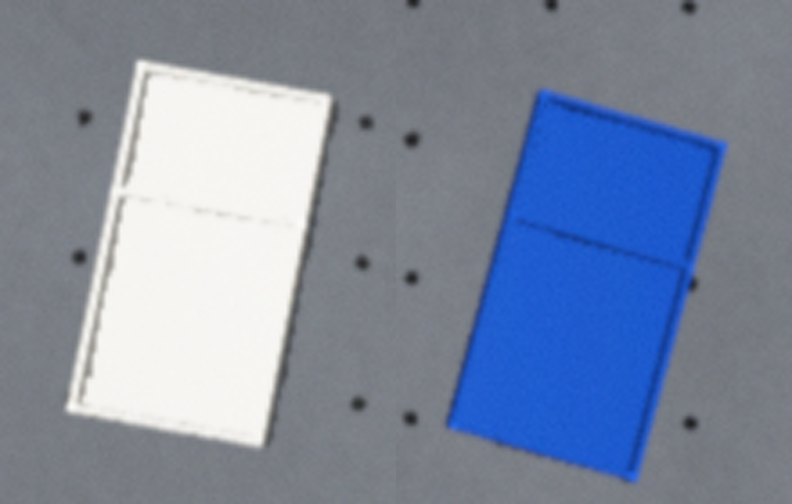

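```bash
cat > m.py <<'E'
from h import *
from scipy.spatial.transform import Rotation as Ro
def to(x,y,z,psi=np.pi/2):
    "remaining move in tool axes, fractions of full scale (turn first, then shift)"
    o=bot.get_obs(); R=Ro.from_quat(o["tool_rot"]); D=Ro.from_matrix(np.c_[[np.cos(psi),np.sin(psi),0],[np.sin(psi),-np.cos(psi),0],[0,0,-1]])
    s=D.inv().apply(np.array([x,y,z])-o["eef_pos"])/.2; t=(R.inv()*D).as_rotvec()/np.pi
    print("t",o["clock"],"pos",o["eef_pos"].round(4),"w",round(o["grip_width"],4),"gf",round(o["grasp_force"],1),"F",o["ft_force"].round(1)); print("shift",s.round(3),"turn",t.round(4))
E
python3 - <<'E'
from m import *
for n,u,v,z in(("cw",328,264,.034),("green",385.75,269.25,.024),("steel",382.75,165,.065),("cube",289.25,209.75,.04),("tube",261.5,265,.06)):
    print(n,ray("top",u-.4,v-.4,z).round(4))
a=[ray("top",240+x/4,150+y/4,.04) for x,y in((160,218),(218,201),(236,259),(178,276))]
print("cube side dirs",[(np.linalg.norm(d).round(4),np.arctan2(d[1],d[0]).round(3)) for d in(a[0]-a[1],a[1]-a[2],a[3]-a[2],a[0]-a[3])])
for n,c,y in(("blue",(.4973,-.3387),-.266),("white",(.5039,.329),-.159)):
    for l in(-.036,.062): print(n,l,(np.array(c)+l*np.array([np.cos(y),np.sin(y)])).round(4))
d=np.load("pics/s0.npy")
# check in side view
for q in((291,254),(316,312),(434,246),(330,211),(261,201)): print(q,dep("side",*q,d).round(4))
to(.4533,.0,.25)
E
```

```text
cw [ 0.4605 -0.0013  0.034 ]
green [ 0.4521 -0.1178  0.024 ]
steel [ 0.6561 -0.1052  0.065 ]
cube [0.5671 0.0778 0.04  ]
tube [0.4559 0.1283 0.06  ]
cube side dirs [(np.float64(0.0301), np.float64(1.877)), (np.float64(0.0304), np.float64(0.319)), (np.float64(0.03), np.float64(1.876)), (np.float64(0.0304), np.float64(0.321))]
blue -0.036 [ 0.4626 -0.3292]
blue 0.062 [ 0.5571 -0.355 ]
white -0.036 [0.4684 0.3347]
white 0.062 [0.5651 0.3192]
(291, 254) [ 0.4611 -0.0008  0.0346]
(316, 312) [ 0.4524 -0.1179  0.0231]
(434, 246) [ 0.6525 -0.1058  0.0648]
(330, 211) [0.5633 0.0711 0.0399]
(261, 201) [0.4549 0.123  0.0601]
t 0.1 pos [ 0.2194 -0.4487  0.2475] w 0.0855 gf 0.0 F [-0.1 -0.5  0.3]
shift [ 2.243  1.169 -0.013] turn [-5.000e-04 -3.000e-04 -3.552e-01]
```

Request:
{"api": "apply_moves", "payload": {"steps": [[[0,0,0],[0,0,-0.039],1],[[0,0,0],[0,0,-0.039],1],[[0,0,0],[0,0,-0.039],1],[[0,0,0],[0,0,-0.039],1],[[0,0,0],[0,0,-0.039],1],[[0,0,0],[0,0,-0.039],1],[[0,0,0],[0,0,-0.039],1],[[0,0,0],[0,0,-0.039],1]]}}

```text
clock: 0.77
eef_pos: [0.2195, -0.4488, 0.2478]
tool_rot: [0.751, 0.66, 0.0, -0.001]
ft_force: [1.1, 0.1, -0.3]
grip_width: 0.0854
grasp_force: 0.0
```

Request:
{"api": "apply_moves", "payload": {"steps": [[[0,0,0],[0,0,-0.0216],0.8],[[0,0,0],[0,0,-0.0216],0.8],[[0.17,0.09,0.02],[0,0,0],0.8],[[0.18,0.1,0.02],[0,0,0],0.8],[[0.18,0.1,0.02],[0,0,0],0.8],[[0.18,0.1,0.02],[0,0,0],0.8],[[0.18,0.1,0.02],[0,0,0],0.8],[[0.18,0.1,0.02],[0,0,0],0.8]]}}

```text
clock: 1.43
eef_pos: [0.3378, -0.2333, 0.2239]
tool_rot: [0.707, 0.707, -0.0, -0.0]
ft_force: [0.4, 0.1, -0.5]
grip_width: 0.068
grasp_force: 0.0
```

Request:
{"api": "apply_moves", "payload": {"steps": [[[0.18,0.1,0.02],[0,0,0],0.8],[[0.18,0.1,0.02],[0,0,0],0.8],[[0.18,0.1,0.02],[0,0,0],0.8],[[0.18,0.1,0.02],[0,0,0],0.8],[[0.18,0.1,0.02],[0,0,0],0.8],[[0.13,0.06,0.02],[0,0,0],0.8],[[0.06,0.03,0],[0,0,0],0.8],[[0,0,0],[0,0,0],0.8]]}}

```text
clock: 2.1
eef_pos: [0.4564, -0.0145, 0.1995]
tool_rot: [0.705, 0.709, -0.0, -0.001]
ft_force: [-0.0, -0.1, -0.4]
grip_width: 0.0687
grasp_force: 0.0
```

```bash
python3 -c "
from m import *
to(.461,-.001,.020)"
```

```text
t 2.1 pos [ 0.4564 -0.0145  0.1995] w 0.0687 gf 0.0 F [-0.  -0.1 -0.4]
shift [0.067 0.023 0.897] turn [-0.0003 -0.0002  0.0016]
```

Request:
{"api": "apply_moves", "payload": {"steps": [[[0.067,0.023,0.1],[0,0,0],0.8],[[0,0,0.18],[0,0,0],0.8],[[0,0,0.18],[0,0,0],0.8],[[0,0,0.17],[0,0,0],0.8],[[0,0,0.13],[0,0,0],0.8],[[0,0,0.08],[0,0,0],0.8],[[0,0,0.045],[0,0,0],0.8],[[0,0,0],[0,0,0],0.8]]}}

```text
clock: 2.77
eef_pos: [0.4582, -0.0045, 0.0215]
tool_rot: [0.708, 0.707, -0.002, -0.002]
ft_force: [-0.4, 0.6, -0.5]
grip_width: 0.0686
grasp_force: 0.0
```

Request:
{"api": "apply_moves", "payload": {"steps": [[[0,0,0],[0,0,0],0.3],[[0,0,0],[0,0,0],0.1],[[0,0,0],[0,0,0],0],[[0,0,0],[0,0,0],0],[[0,0,0],[0,0,0],0],[[0,0,0],[0,0,0],0],[[0,0,0],[0,0,0],0],[[0,0,0],[0,0,0],0]]}}

```text
clock: 3.43
eef_pos: [0.4616, -0.004, 0.0248]
tool_rot: [0.707, 0.707, 0.001, 0.001]
ft_force: [-1.7, -0.7, 6.9]
grip_width: 0.0448
grasp_force: 62.4
```

```bash
python3 -c "
from m import *
to(.461,-.001,.020); snap('side','s1')"
```

```text
t 3.4333 pos [ 0.4616 -0.004   0.0248] w 0.0448 gf 62.4 F [-1.7 -0.7  6.9]
shift [ 0.015 -0.003  0.024] turn [ 0.001   0.0002 -0.0001]
```

View pics/s1.png

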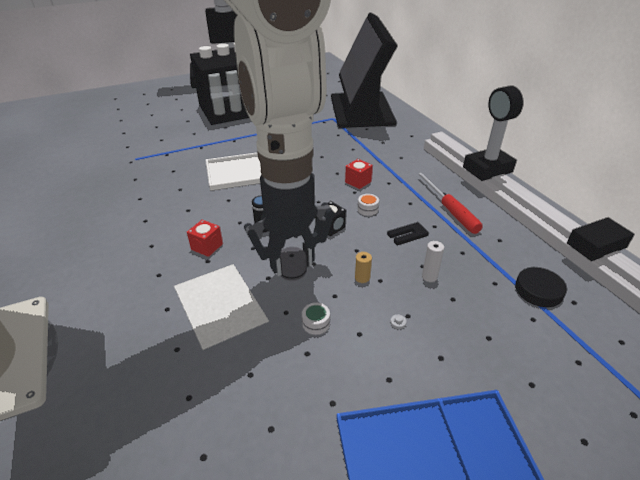

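Request:
{"api": "apply_moves", "payload": {"steps": [[[0,0,-0.06],[0,0,0],0],[[0,0,-0.12],[0,0,0],0],[[0,0,-0.15],[0,0,0],0],[[-0.04,0,-0.12],[0,0,0],0],[[-0.1,0,-0.03],[0,0,0],0],[[-0.15,0,0],[0,0,0],0],[[-0.15,0,0],[0,0,0],0],[[-0.15,0,0],[0,0,0],0]]}}

```text
clock: 4.15
eef_pos: [0.46, -0.1226, 0.1196]
tool_rot: [0.707, 0.708, 0.0, 0.0]
ft_force: [0.6, 0.4, -3.5]
grip_width: 0.044
grasp_force: 62.4
```

Request:
{"api": "apply_moves", "payload": {"steps": [[[-0.15,0,0],[0,0,0],0],[[-0.15,0,0],[0,0,0],0],[[-0.15,0,0],[0,0,0],0],[[-0.15,0,0],[0,0,0],0],[[-0.15,0,0],[0,0,0],0],[[-0.12,0,0],[0,0,0],0],[[-0.06,0,0],[0,0,0],0],[[0,0,0],[0,0,0],0]]}}

```text
clock: 4.82
eef_pos: [0.4599, -0.3102, 0.1189]
tool_rot: [0.708, 0.706, -0.0, 0.0]
ft_force: [0.6, -0.1, -3.8]
grip_width: 0.0442
grasp_force: 62.4
```

```bash
python3 -c "
from m import *
to(.4626,-.332,.029); snap('side','s2')"
```

```text
t 4.8167 pos [ 0.4599 -0.3102  0.1189] w 0.0442 gf 62.4 F [ 0.6 -0.1 -3.8]
shift [-0.109  0.013  0.45 ] turn [ 0.      0.0002 -0.0011]
```

View pics/s2.png

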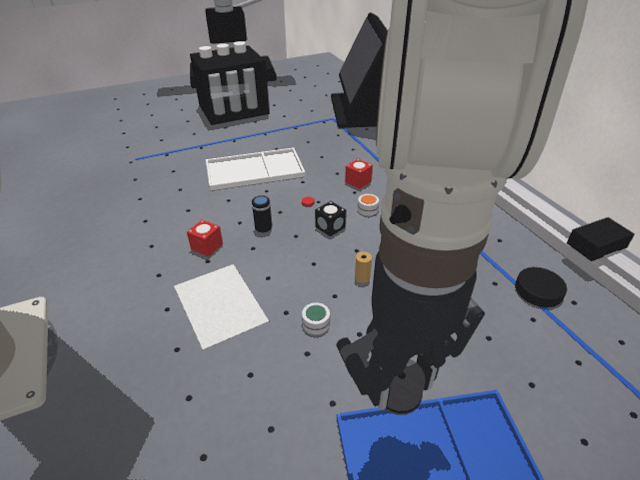

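Request:
{"api": "apply_moves", "payload": {"steps": [[[-0.109,0.013,0],[0,0,0],0],[[0,0,0.06],[0,0,0],0],[[0,0,0.1],[0,0,0],0],[[0,0,0.1],[0,0,0],0],[[0,0,0.07],[0,0,0],0],[[0,0,0.04],[0,0,0],0],[[0,0,0.02],[0,0,0],0],[[0,0,0],[0,0,0],0]]}}

```text
clock: 5.53
eef_pos: [0.4625, -0.3283, 0.0406]
tool_rot: [0.707, 0.708, -0.0, -0.001]
ft_force: [0.4, -0.5, -4.0]
grip_width: 0.0444
grasp_force: 62.3
```

Request:
{"api": "apply_moves", "payload": {"steps": [[[0,0,0.01],[0,0,0],0],[[0,0,0.01],[0,0,0],0],[[0,0,0.01],[0,0,0],0],[[0,0,0.01],[0,0,0],0],[[0,0,0.005],[0,0,0],0],[[0,0,0],[0,0,0],0],[[0,0,0],[0,0,0],0],[[0,0,0],[0,0,0],0]]}}

```text
clock: 6.2
eef_pos: [0.4629, -0.3297, 0.0324]
tool_rot: [0.707, 0.707, 0.0, 0.0]
ft_force: [0.2, -0.3, -2.7]
grip_width: 0.0443
grasp_force: 62.3
```

```bash
python3 -c "
from m import *
to(.4626,-.332,.029); p,d=snap('side','s3'); cv2.imwrite('pics/s3c.png',cv2.resize(p[300:480,300:560,::-1],None,fx=3,fy=3))"
```

```text
t 6.2 pos [ 0.4629 -0.3297  0.0324] w 0.0443 gf 62.3 F [ 0.2 -0.3 -2.7]
shift [-0.012 -0.001  0.017] turn [ 0.      0.     -0.0001]
```

View pics/s3c.png

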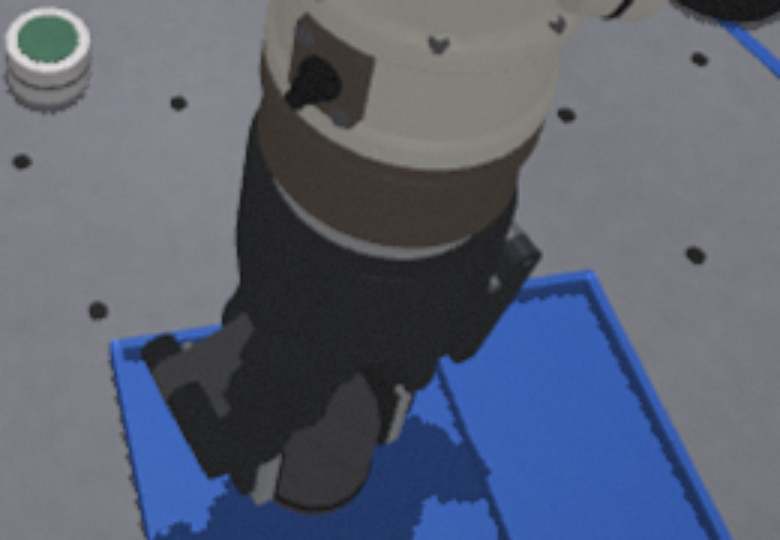

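The gripped counterweight seems slightly tilted about the pad axis, and its edge is starting to touch. I'll lower it gently so it turns flat.

Request:
{"api": "apply_moves", "payload": {"steps": [[[0,0,0.005],[0,0,0],0],[[0,0,0.005],[0,0,0],0],[[0,0,0.005],[0,0,0],0],[[0,0,0],[0,0,0],0],[[0,0,0],[0,0,0],0],[[0,0,0],[0,0,0],0],[[0,0,0],[0,0,0],0],[[0,0,0],[0,0,0],0]]}}

```text
clock: 6.92
eef_pos: [0.4629, -0.3296, 0.0293]
tool_rot: [0.707, 0.707, 0.0, 0.0]
ft_force: [-0.5, 0.2, -4.2]
grip_width: 0.0444
grasp_force: 62.3
```

```bash
python3 -c "
from m import *
to(.4626,-.332,.029)
p,d=camera('side')
K,R,t=cal('side')
q=[(u,v) for u in range(385,430) for v in range(420,472)]
P=np.array([dep('side',u,v,d) for u,v in q]); c=np.array([p[v,u] for u,v in q]).astype(int)
dark=(c.max(1)<80)&(np.ptp(c,axis=1)<25)&(P[:,2]<.06)&(P[:,2]>0)
P=P[dark]; print(len(P)); 
for y in np.percentile(P[:,1],[1,25,75,99]): print(y)
cy=P[abs(np.hypot(P[:,0]-.4626,P[:,1]+.329)-.023)<.008]
for x in np.arange(.445,.485,.005):
  s=cy[abs(cy[:,0]-x)<.0025]
  if len(s)>8: 
    f=np.polyfit(s[:,2],s[:,1],1); print(round(x,3),len(s),s[:,2].min().round(4),s[:,2].max().round(4),'dy/dz',f[0].round(3))
"
```

```text
t 6.9167 pos [ 0.4629 -0.3296  0.0293] w 0.0444 gf 62.3 F [-0.5  0.2 -4.2]
shift [-0.012 -0.001  0.002] turn [ 0.  0. -0.]
1192
-0.35051126792052917
-0.34643608027057443
-0.3354436442827577
-0.32467039291989536
0.445 129 0.0026 0.0401 dy/dz 0.069
0.45 123 0.0057 0.0401 dy/dz 0.164
0.455 94 0.0088 0.04 dy/dz 0.119
0.46 85 0.0089 0.0395 dy/dz 0.123
0.465 71 0.0103 0.0404 dy/dz 0.125
0.47 60 0.0111 0.0402 dy/dz 0.161
0.475 48 0.0129 0.04 dy/dz 0.282
0.48 76 0.0356 0.0401 dy/dz 1.206
```

Request:
{"api": "apply_moves", "payload": {"steps": [[[0,0,0.005],[0,0,0],0],[[0,0,0.005],[0,0,0],0],[[0,0,0.005],[0,0,0],0],[[0,0,0],[0,0,0],0],[[0,0,0],[0,0,0],0],[[0,0,0],[0,0,0],0],[[0,0,0],[0,0,0],0],[[0,0,0],[0,0,0],0]]}}

```text
clock: 7.63
eef_pos: [0.463, -0.3297, 0.0288]
tool_rot: [0.707, 0.707, 0.0, 0.001]
ft_force: [-4.5, 2.7, 12.4]
grip_width: 0.0445
grasp_force: 64.1
```

Request:
{"api": "apply_moves", "payload": {"steps": [[[0,0,0.005],[0,0,0],0],[[0,0,0.005],[0,0,0],0],[[0,0,0],[0,0,0],0],[[0,0,0],[0,0,0],0],[[0,0,0],[0,0,0],0],[[0,0,0],[0,0,0],0],[[0,0,0],[0,0,0],0],[[0,0,0],[0,0,0],0]]}}

```text
clock: 8.3
eef_pos: [0.463, -0.3297, 0.0288]
tool_rot: [0.707, 0.707, 0.0, 0.001]
ft_force: [-8.4, 6.4, 24.9]
grip_width: 0.0443
grasp_force: 65.1
```

Request:
{"api": "apply_moves", "payload": {"steps": [[[0,0,-0.02],[0,0,0],0],[[0,0,0],[0,0,0],0],[[0,0,0],[0,0,0],0.6],[[0,0,0],[0,0,0],0.6],[[0,0,0],[0,0,0],0.65],[[0,0,0],[0,0,0],0.7],[[0,0,0],[0,0,0],0.75],[[0,0,0],[0,0,0],0.75]]}}

```text
clock: 8.97
eef_pos: [0.4629, -0.3296, 0.0281]
tool_rot: [0.707, 0.707, -0.0, -0.0]
ft_force: [0.0, -0.4, -1.1]
grip_width: 0.0636
grasp_force: 0.0
```

Request:
{"api": "apply_moves", "payload": {"steps": [[[0,0,-0.04],[0,0,0],0.75],[[0,0,-0.1],[0,0,0],0.75],[[0,0,-0.15],[0,0,0],0.75],[[0,0,-0.15],[0,0,0],0.75],[[0.15,0,-0.05],[0,0,0],0.75],[[0.2,0,0],[0,0,0],0.75],[[0.2,0,0],[0,0,0],0.75],[[0.2,0,0],[0,0,0],0.75]]}}

```text
clock: 9.63
eef_pos: [0.4629, -0.1786, 0.1275]
tool_rot: [0.708, 0.707, 0.001, 0.001]
ft_force: [1.3, -0.1, -0.1]
grip_width: 0.0639
grasp_force: 0.0
```

```bash
python3 -c "
from m import *
p,d=snap('side','s4'); p2,d2=snap('top','t4'); a=cv2.resize(p[300:480,300:540,::-1],None,fx=2.5,fy=2.5); b=cv2.resize(p2[180:320,440:560,::-1],(386,450),interpolation=cv2.INTER_CUBIC); print(a.shape); cv2.imwrite('pics/c4.png',np.hstack([a,b])[:, :].copy() if a.shape[0]==450 else a)
to(.4521,-.1178,.03)"; python3 -c "
import cv2; a=cv2.imread('pics/c4.png'); cv2.imwrite('pics/c4.png',cv2.resize(a,(790,int(a.shape[0]*790/a.shape[1]))))"
```

```text
(450, 600, 3)
t 9.7333 pos [ 0.4622 -0.1747  0.127 ] w 0.0636 gf 0.0 F [ 0.2 -0.9 -0.8]
shift [ 0.284 -0.05   0.485] turn [-0.0003 -0.0007  0.0021]
```

View pics/c4.png

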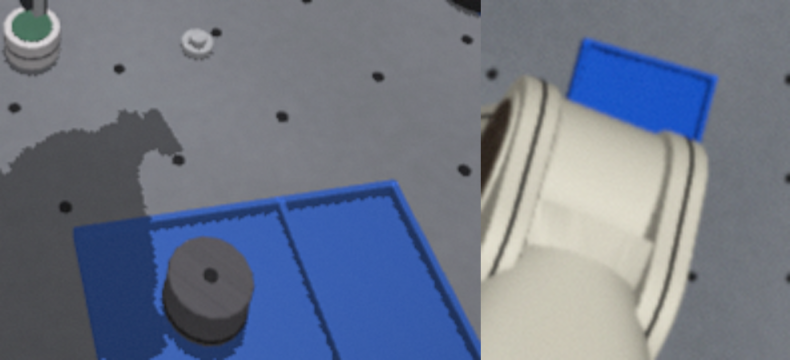

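Request:
{"api": "apply_moves", "payload": {"steps": [[[0.1,-0.025,0],[0,0,0.001],0.75],[[0.12,-0.025,0],[0,0,0.001],0.75],[[0.06,0,0],[0,0,0],0.75],[[0,0,0.1],[0,0,0],0.75],[[0,0,0.1],[0,0,0],0.75],[[0,0,0.05],[0,0,0],0.75],[[0,0,0],[0,0,0],0.75],[[0,0,0],[0,0,0],0.75]]}}

```text
clock: 10.4
eef_pos: [0.4531, -0.1241, 0.0762]
tool_rot: [0.71, 0.705, -0.0, -0.0]
ft_force: [-0.6, -0.7, 0.6]
grip_width: 0.0639
grasp_force: 0.0
```

```bash
python3 -c "
from m import *
print('cw',ray('side',404.9,437.3,.038).round(4))
to(.4521,-.1178,.029)"
```

```text
cw [ 0.4628 -0.3283  0.038 ]
t 10.4 pos [ 0.4531 -0.1241  0.0762] w 0.0639 gf 0.0 F [-0.6 -0.7  0.6]
shift [ 0.031 -0.005  0.236] turn [-0.0003  0.     -0.0022]
```

Request:
{"api": "apply_moves", "payload": {"steps": [[[0.031,-0.005,0],[0,0,-0.002],0.75],[[0,0,0.08],[0,0,0],0.75],[[0,0,0.08],[0,0,0],0.75],[[0,0,0.05],[0,0,0],0.75],[[0,0,0.025],[0,0,0],0.75],[[0,0,0],[0,0,0],0.75],[[0,0,0],[0,0,0],0.75],[[0,0,0],[0,0,0],0.75]]}}

```text
clock: 11.07
eef_pos: [0.453, -0.1176, 0.0303]
tool_rot: [0.707, 0.707, 0.0, 0.001]
ft_force: [-0.7, -0.8, -0.5]
grip_width: 0.0641
grasp_force: 0.0
```

```bash
python3 -c "
from m import *
to(.4521,-.1178,.029)"
```

```text
t 11.0667 pos [ 0.453  -0.1176  0.0303] w 0.0641 gf 0.0 F [-0.7 -0.8 -0.5]
shift [-0.001 -0.004  0.007] turn [ 0.0006  0.0002 -0.    ]
```

Request:
{"api": "apply_moves", "payload": {"steps": [[[0,0,0.005],[0,0,0],0.4],[[0,0,0],[0,0,0],0.3],[[0,0,0],[0,0,0],0.1],[[0,0,0],[0,0,0],0],[[0,0,0],[0,0,0],0],[[0,0,0],[0,0,0],0],[[0,0,0],[0,0,0],0],[[0,0,0],[0,0,0],0]]}}

```text
clock: 11.73
eef_pos: [0.4527, -0.1175, 0.0294]
tool_rot: [0.707, 0.707, 0.0, 0.001]
ft_force: [-1.6, 0.1, 4.9]
grip_width: 0.0371
grasp_force: 59.4
```

Request:
{"api": "apply_moves", "payload": {"steps": [[[0,0,-0.05],[0,0,0],0],[[0,0,-0.12],[0,0,0],0],[[0,0,-0.15],[0,0,0],0],[[-0.05,0,-0.15],[0,0,0],0],[[-0.13,0,-0.05],[0,0,0],0],[[-0.13,0,0],[0,0,0],0],[[-0.13,0.01,0],[0,0,0],0],[[-0.13,0.01,0],[0,0,0],0]]}}

```text
clock: 12.4
eef_pos: [0.4561, -0.2325, 0.1331]
tool_rot: [0.707, 0.707, 0.0, 0.001]
ft_force: [-0.1, -0.4, -1.1]
grip_width: 0.0373
grasp_force: 60.2
```

Request:
{"api": "apply_moves", "payload": {"steps": [[[-0.13,0.01,0],[0,0,0],0],[[-0.13,0.01,0],[0,0,0],0],[[-0.12,0.01,0],[0,0,0],0],[[-0.08,0,0],[0,0,0],0],[[-0.02,0,0],[0,0,0],0],[[0,0,0],[0,0,0],0],[[0,0,0],[0,0,0],0],[[0,0,0],[0,0,0],0]]}}

```text
clock: 13.07
eef_pos: [0.4618, -0.3261, 0.1322]
tool_rot: [0.707, 0.707, 0.0, -0.001]
ft_force: [0.2, 0.5, -0.1]
grip_width: 0.037
grasp_force: 60.2
```

```bash
python3 -c "
from m import *
to(.4628,-.3285,.069); p,d=snap('side','s5'); cv2.imwrite('pics/s5c.png',cv2.resize(p[300:480,300:560,::-1],None,fx=3,fy=3))"
```

```text
t 13.0667 pos [ 0.4618 -0.3261  0.1322] w 0.037 gf 60.2 F [ 0.2  0.5 -0.1]
shift [-0.012  0.005  0.316] turn [-0.0002 -0.0003  0.0003]
```

View pics/s5c.png

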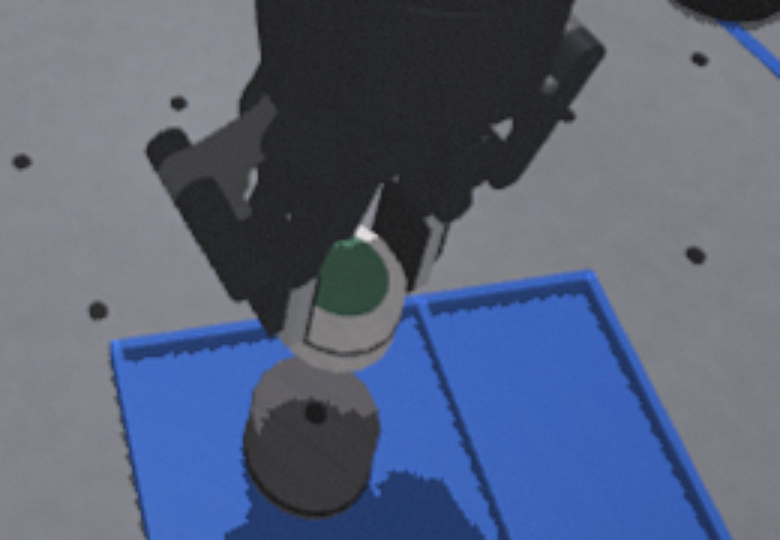

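Request:
{"api": "apply_moves", "payload": {"steps": [[[-0.011,0.006,0.02],[0,0,0],0],[[0,0,0.06],[0,0,0],0],[[0,0,0.08],[0,0,0],0],[[0,0,0.07],[0,0,0],0],[[0,0,0.04],[0,0,0],0],[[0,0,0.02],[0,0,0],0],[[0,0,0],[0,0,0],0],[[0,0,0],[0,0,0],0]]}}

```text
clock: 13.78
eef_pos: [0.4635, -0.3295, 0.0746]
tool_rot: [0.707, 0.707, 0.0, 0.0]
ft_force: [1.3, -0.1, -0.8]
grip_width: 0.0376
grasp_force: 60.2
```

```bash
python3 -c "
from m import *
print('cell c at tcp(.4618,-.3261):',ray('side',418.3,391.7,.1268).round(4))
to(.463,-.3283,.0674)"
```

```text
cell c at tcp(.4618,-.3261): [ 0.4646 -0.3297  0.1268]
t 13.7833 pos [ 0.4635 -0.3295  0.0746] w 0.0376 gf 60.2 F [ 1.3 -0.1 -0.8]
shift [ 0.006 -0.003  0.036] turn [0.0001 0.0001 0.0001]
```

Request:
{"api": "apply_moves", "payload": {"steps": [[[0.005,0,0.008],[0,0,0],0],[[0,0,0.008],[0,0,0],0],[[0,0,0.006],[0,0,0],0],[[0,0,0.005],[0,0,0],0],[[0,0,0.004],[0,0,0],0],[[0,0,0],[0,0,0],0],[[0,0,0],[0,0,0],0],[[0,0,0],[0,0,0],0]]}}

```text
clock: 14.45
eef_pos: [0.4633, -0.3286, 0.0681]
tool_rot: [0.707, 0.707, 0.0, 0.0]
ft_force: [0.3, -1.2, -1.0]
grip_width: 0.0372
grasp_force: 60.2
```

```bash
python3 -c "
from m import *
to(.463,-.3283,.0674); p,d=snap('side','s6'); cv2.imwrite('pics/s6c.png',cv2.resize(p[360:480,340:500,::-1],None,fx=4.5,fy=4.5,interpolation=cv2.INTER_CUBIC))"
```

```text
t 14.45 pos [ 0.4633 -0.3286  0.0681] w 0.0372 gf 60.2 F [ 0.3 -1.2 -1. ]
shift [ 0.002 -0.001  0.004] turn [ 0.      0.     -0.0001]
```

View pics/s6c.png

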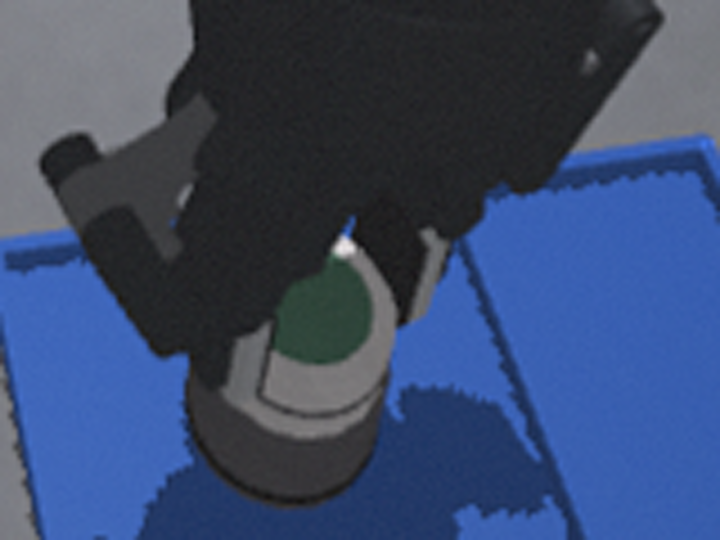

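Request:
{"api": "apply_moves", "payload": {"steps": [[[0,0,0.004],[0,0,0],0],[[0,0,0.003],[0,0,0],0],[[0,0,0],[0,0,0],0],[[0,0,0],[0,0,0],0],[[0,0,0],[0,0,0],0],[[0,0,0],[0,0,0],0],[[0,0,0],[0,0,0],0],[[0,0,0],[0,0,0],0]]}}

```text
clock: 15.17
eef_pos: [0.4634, -0.3287, 0.0674]
tool_rot: [0.707, 0.707, 0.0, 0.0]
ft_force: [-1.4, 1.3, 5.9]
grip_width: 0.0373
grasp_force: 60.9
```

Request:
{"api": "apply_moves", "payload": {"steps": [[[0,0,0.003],[0,0,0],0],[[0,0,0.003],[0,0,0],0],[[0,0,0],[0,0,0],0],[[0,0,0],[0,0,0],0],[[0,0,0],[0,0,0],0],[[0,0,0],[0,0,0],0],[[0,0,0],[0,0,0],0],[[0,0,0],[0,0,0],0]]}}

```text
clock: 15.83
eef_pos: [0.4634, -0.3287, 0.0673]
tool_rot: [0.707, 0.707, 0.0, 0.001]
ft_force: [-3.2, 2.6, 12.0]
grip_width: 0.0375
grasp_force: 61.6
```

Request:
{"api": "apply_moves", "payload": {"steps": [[[0,0,-0.006],[0,0,0],0],[[0,0,0],[0,0,0],0],[[0,0,0],[0,0,0],0.45],[[0,0,0],[0,0,0],0.5],[[0,0,0],[0,0,0],0.6],[[0,0,0],[0,0,0],0.7],[[0,0,0],[0,0,0],0.7],[[0,0,0],[0,0,0],0.7]]}}

```text
clock: 16.5
eef_pos: [0.4631, -0.3285, 0.0663]
tool_rot: [0.707, 0.707, -0.0, -0.0]
ft_force: [-0.6, 0.7, 0.7]
grip_width: 0.0599
grasp_force: 0.0
```

Request:
{"api": "apply_moves", "payload": {"steps": [[[0,0,-0.04],[0,0,0],0.7],[[0,0,-0.1],[0,0,0],0.7],[[0,0,-0.15],[0,0,0],0.7],[[0,0,-0.15],[0,0,0],0.7],[[0.13,0.13,-0.05],[0,0,0],0.7],[[0.13,0.13,0],[0,0,0],0.7],[[0.13,0.13,0],[0,0,0],0.7],[[0.13,0.13,0],[0,0,0],0.7]]}}

```text
clock: 17.17
eef_pos: [0.5684, -0.2239, 0.1662]
tool_rot: [0.708, 0.707, 0.0, 0.001]
ft_force: [0.8, -0.4, 0.8]
grip_width: 0.0599
grasp_force: 0.0
```

Request:
{"api": "apply_moves", "payload": {"steps": [[[0.13,0.13,0],[0,0,0],0.7],[[0.13,0.13,0],[0,0,0],0.7],[[0.13,0.1,0],[0,0,0],0.7],[[0.1,0.05,0],[0,0,0],0.7],[[0.05,0,0],[0,0,0],0.7],[[0,0,0],[0,0,0],0.7],[[0,0,0],[0,0,0],0.7],[[0,0,0],[0,0,0],0.7]]}}

```text
clock: 17.83
eef_pos: [0.6485, -0.1179, 0.1651]
tool_rot: [0.708, 0.707, -0.0, 0.0]
ft_force: [-0.8, 0.7, -0.1]
grip_width: 0.0601
grasp_force: 0.0
```

```bash
python3 -c "
from m import *
to(.655,-.1055,.048); p,d=snap('side','s7'); cv2.imwrite('pics/s7c.png',cv2.resize(p[340:480,300:500,::-1],None,fx=4,fy=4,interpolation=cv2.INTER_CUBIC))"
```

```text
t 17.8333 pos [ 0.6485 -0.1179  0.1651] w 0.0601 gf 0.0 F [-0.8  0.7 -0.1]
shift [0.062 0.033 0.585] turn [-0.0001  0.0002 -0.0005]
```

View pics/s7c.png

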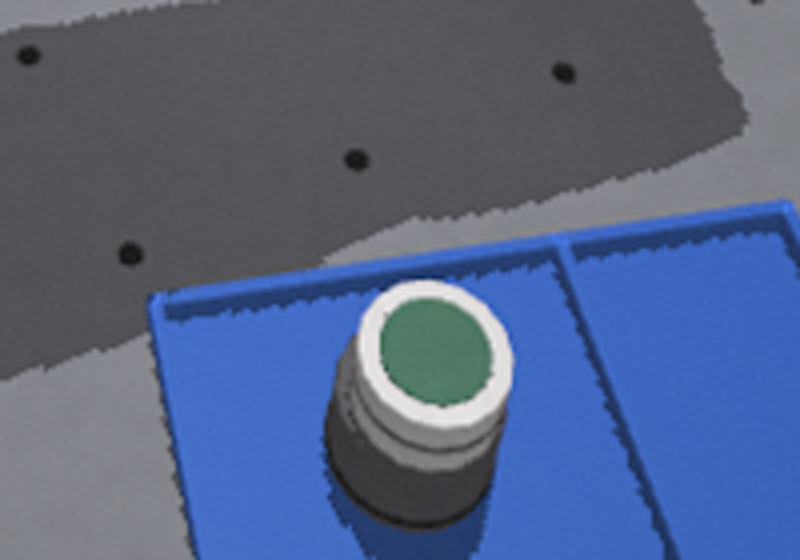

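The cell sits squarely on the counterweight (window at about (409,428) in the full side picture). Next is the steel post.

Request:
{"api": "apply_moves", "payload": {"steps": [[[0.06,0.033,0],[0,0,0],0.7],[[0,0,0.08],[0,0,0],0.7],[[0,0,0.1],[0,0,0],0.7],[[0,0,0.06],[0,0,0],0.7],[[0,0,0],[0,0,0],0.7],[[0,0,0],[0,0,0],0.7],[[0,0,0],[0,0,0],0.7],[[0,0,0],[0,0,0],0.7]]}}

```text
clock: 18.55
eef_pos: [0.6568, -0.1049, 0.1183]
tool_rot: [0.707, 0.707, 0.001, 0.001]
ft_force: [-0.5, -0.5, 0.7]
grip_width: 0.0597
grasp_force: 0.0
```

```bash
python3 -c "
from m import *
print(ray('side',409.1,427.6,.062).round(4))
to(.655,-.1055,.048)"
```

```text
[ 0.4633 -0.3304  0.062 ]
t 18.55 pos [ 0.6568 -0.1049  0.1183] w 0.0597 gf 0.0 F [-0.5 -0.5  0.7]
shift [-0.003 -0.009  0.351] turn [ 0.0009  0.0001 -0.0002]
```

Request:
{"api": "apply_moves", "payload": {"steps": [[[-0.003,-0.007,0.08],[0,0,0],0.7],[[0,0,0.1],[0,0,0],0.7],[[0,0,0.09],[0,0,0],0.7],[[0,0,0.055],[0,0,0],0.7],[[0,0,0.02],[0,0,0],0.7],[[0,0,0],[0,0,0],0.7],[[0,0,0],[0,0,0],0.5],[[0,0,0],[0,0,0],0.3]]}}

```text
clock: 19.22
eef_pos: [0.6556, -0.1053, 0.0493]
tool_rot: [0.707, 0.707, 0.001, 0.001]
ft_force: [-0.1, -0.7, -0.3]
grip_width: 0.0367
grasp_force: 0.0
```

Request:
{"api": "apply_moves", "payload": {"steps": [[[0,0,0],[0,0,0],0.2],[[0,0,0],[0,0,0],0.1],[[0,0,0],[0,0,0],0],[[0,0,0],[0,0,0],0],[[0,0,0],[0,0,0],0],[[0,0,0],[0,0,0],0],[[0,0,0],[0,0,0],0],[[0,0,0],[0,0,0],0]]}}

```text
clock: 19.88
eef_pos: [0.6556, -0.1054, 0.0494]
tool_rot: [0.707, 0.707, 0.001, 0.001]
ft_force: [-0.5, 0.3, 5.6]
grip_width: 0.0234
grasp_force: 58.8
```

```bash
python3 -c "
from m import *
to(.5571,-.355,.16)"
```

```text
t 19.8833 pos [ 0.6556 -0.1054  0.0494] w 0.0234 gf 58.8 F [-0.5  0.3  5.6]
shift [-1.248 -0.493 -0.553] turn [ 0.001   0.0001 -0.    ]
```

Request:
{"api": "apply_moves", "payload": {"steps": [[[0,0,-0.06],[0,0,0],0],[[0,0,-0.12],[0,0,0],0],[[0,0,-0.16],[0,0,0],0],[[-0.05,-0.02,-0.12],[0,0,0],0],[[-0.12,-0.05,-0.04],[0,0,0],0],[[-0.15,-0.06,0],[0,0,0],0],[[-0.15,-0.06,0],[0,0,0],0],[[-0.15,-0.06,0],[0,0,0],0]]}}

```text
clock: 20.55
eef_pos: [0.6034, -0.2298, 0.1479]
tool_rot: [0.707, 0.707, -0.0, -0.0]
ft_force: [0.4, -0.0, -2.7]
grip_width: 0.0231
grasp_force: 59.2
```

Request:
{"api": "apply_moves", "payload": {"steps": [[[-0.15,-0.06,0],[0,0,0],0],[[-0.15,-0.06,0],[0,0,0],0],[[-0.15,-0.06,0],[0,0,0],0],[[-0.1,-0.04,0],[0,0,0],0],[[-0.05,-0.02,0],[0,0,0],0],[[0,0,0],[0,0,0],0],[[0,0,0],[0,0,0],0],[[0,0,0],[0,0,0],0]]}}

```text
clock: 21.22
eef_pos: [0.5569, -0.3476, 0.1475]
tool_rot: [0.707, 0.708, 0.0, -0.001]
ft_force: [0.4, 0.1, -2.2]
grip_width: 0.0236
grasp_force: 59.2
```

```bash
python3 -c "
from m import *
to(.5571,-.355,.0534)"
```

```text
t 21.2167 pos [ 0.5569 -0.3476  0.1475] w 0.0236 gf 59.2 F [ 0.4  0.1 -2.2]
shift [-0.037  0.001  0.47 ] turn [-0.0001 -0.0004  0.0005]
```

Request:
{"api": "apply_moves", "payload": {"steps": [[[-0.036,0,0.05],[0,0,0],0],[[0,0,0.1],[0,0,0],0],[[0,0,0.12],[0,0,0],0],[[0,0,0.08],[0,0,0],0],[[0,0,0.05],[0,0,0],0],[[0,0,0.03],[0,0,0],0],[[0,0,0.015],[0,0,0],0],[[0,0,0],[0,0,0],0]]}}

```text
clock: 21.88
eef_pos: [0.5567, -0.356, 0.0584]
tool_rot: [0.707, 0.707, -0.0, -0.0]
ft_force: [-0.3, 0.5, -1.7]
grip_width: 0.0236
grasp_force: 59.1
```

Request:
{"api": "apply_moves", "payload": {"steps": [[[0,0,0.006],[0,0,0],0],[[0,0,0.006],[0,0,0],0],[[0,0,0.005],[0,0,0],0],[[0,0,0.005],[0,0,0],0],[[0,0,0.005],[0,0,0],0],[[0,0,0],[0,0,0],0],[[0,0,0],[0,0,0],0],[[0,0,0],[0,0,0],0]]}}

```text
clock: 22.55
eef_pos: [0.5565, -0.3565, 0.0535]
tool_rot: [0.707, 0.707, 0.0, 0.0]
ft_force: [0.5, 0.0, -1.8]
grip_width: 0.0238
grasp_force: 59.3
```

Request:
{"api": "apply_moves", "payload": {"steps": [[[0,0,0.004],[0,0,0],0],[[0,0,0.003],[0,0,0],0],[[0,0,0.002],[0,0,0],0],[[0,0,0],[0,0,0],0],[[0,0,0],[0,0,0],0],[[0,0,0],[0,0,0],0],[[0,0,0],[0,0,0],0],[[0,0,0],[0,0,0],0]]}}

```text
clock: 23.22
eef_pos: [0.5566, -0.3566, 0.0534]
tool_rot: [0.707, 0.707, 0.0, 0.001]
ft_force: [-1.9, 0.9, 7.4]
grip_width: 0.0237
grasp_force: 60.2
```

Request:
{"api": "apply_moves", "payload": {"steps": [[[0,0,-0.005],[0,0,0],0],[[0,0,0],[0,0,0],0.5],[[0,0,0],[0,0,0],0.6],[[0,0,0],[0,0,0],0.65],[[0,0,0],[0,0,0],0.65],[[0,0,-0.08],[0,0,0],0.65],[[0,0,-0.15],[0,0,0],0.65],[[0,0,-0.18],[0,0,0],0.65]]}}

```text
clock: 23.88
eef_pos: [0.5547, -0.3552, 0.132]
tool_rot: [0.707, 0.707, -0.001, -0.003]
ft_force: [0.7, -0.4, 0.3]
grip_width: 0.0554
grasp_force: 0.0
```

Request:
{"api": "apply_moves", "payload": {"steps": [[[0,0,-0.15],[0,0,-0.034],0.65],[[0,0,0],[0,0,-0.034],0.65],[[0,0,0],[0,0,-0.034],0.65],[[0.1,0.036,0],[0,0,0],0.65],[[0.17,0.06,0],[0,0,0],0.65],[[0.17,0.06,0],[0,0,0],0.65],[[0.17,0.06,0],[0,0,0],0.65],[[0.17,0.06,0],[0,0,0],0.65]]}}

```text
clock: 24.55
eef_pos: [0.5595, -0.1896, 0.1644]
tool_rot: [0.586, 0.811, 0.0, 0.0]
ft_force: [0.8, 0.3, 0.1]
grip_width: 0.0552
grasp_force: 0.0
```

Request:
{"api": "apply_moves", "payload": {"steps": [[[0.17,0.06,0],[0,0,0],0.65],[[0.17,0.06,0],[0,0,0],0.65],[[0.17,0.06,0],[0,0,0],0.65],[[0.17,0.06,0],[0,0,0],0.65],[[0.17,0.06,0],[0,0,0],0.65],[[0.15,0.055,0],[0,0,0],0.65],[[0.08,0.03,0],[0,0,0],0.65],[[0,0,0],[0,0,0],0.65]]}}

```text
clock: 25.22
eef_pos: [0.5648, 0.0422, 0.1645]
tool_rot: [0.583, 0.812, 0.001, -0.0]
ft_force: [-0.6, -0.2, -0.6]
grip_width: 0.0557
grasp_force: 0.0
```

```bash
python3 -c "
from m import *
to(.5665,.0765,.035,1.891); p,d=snap('side','s8'); cv2.imwrite('pics/s8c.png',cv2.resize(p[150:480,240:560,::-1],None,fx=1.8,fy=1.8,interpolation=cv2.INTER_CUBIC))"
```

```text
t 25.2167 pos [0.5648 0.0422 0.1645] w 0.0557 gf 0.0 F [-0.6 -0.2 -0.6]
shift [0.16  0.062 0.648] turn [ 0.0002 -0.0003  0.0018]
```

View pics/s8c.png

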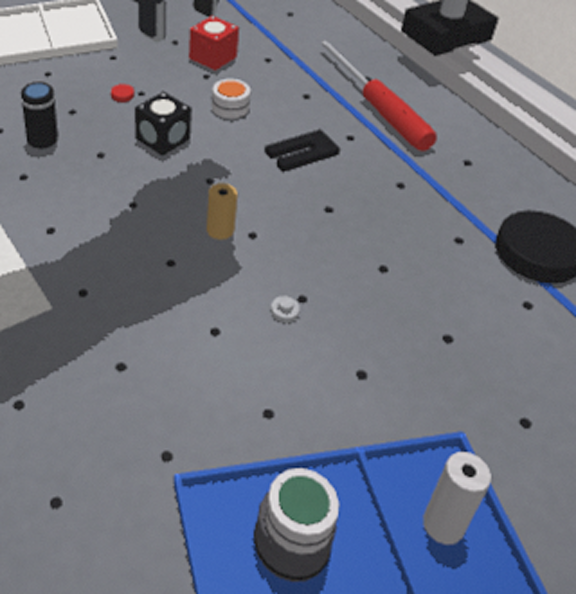

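The blue kit stands. The cube's window is at about (330.6,208.9) in the full side picture.

Request:
{"api": "apply_moves", "payload": {"steps": [[[0.1,0.04,0],[0,0,0.001],0.65],[[0.06,0.022,0],[0,0,0],0.65],[[0,0,0.08],[0,0,0],0.65],[[0,0,0.12],[0,0,0],0.65],[[0,0,0.08],[0,0,0],0.65],[[0,0,0],[0,0,0],0.65],[[0,0,0],[0,0,0],0.65],[[0,0,0],[0,0,0],0.65]]}}

```text
clock: 25.93
eef_pos: [0.5673, 0.0721, 0.1095]
tool_rot: [0.587, 0.81, 0.0, 0.001]
ft_force: [0.8, -0.4, 0.5]
grip_width: 0.0555
grasp_force: 0.0
```

```bash
python3 -c "
from m import *
print(ray('side',330.3,208.7,.04).round(4))
to(.5665,.0765,.034,1.891)"
```

```text
[0.5666 0.0769 0.04  ]
t 25.9333 pos [0.5673 0.0721 0.1095] w 0.0555 gf 0.0 F [ 0.8 -0.4  0.5]
shift [0.022 0.003 0.377] turn [ 0.0004  0.0001 -0.0012]
```

Both cameras agree on (.5666,.077).

Request:
{"api": "apply_moves", "payload": {"steps": [[[0.022,0.003,0.05],[0,0,-0.001],0.65],[[0,0,0.1],[0,0,0],0.65],[[0,0,0.1],[0,0,0],0.65],[[0,0,0.08],[0,0,0],0.65],[[0,0,0.04],[0,0,0],0.65],[[0,0,0],[0,0,0],0.65],[[0,0,0],[0,0,0],0.65],[[0,0,0],[0,0,0],0.5]]}}

```text
clock: 26.6
eef_pos: [0.5668, 0.0772, 0.0357]
tool_rot: [0.585, 0.811, 0.001, 0.001]
ft_force: [0.1, 0.2, -0.3]
grip_width: 0.0443
grasp_force: 0.0
```

Request:
{"api": "apply_moves", "payload": {"steps": [[[0,0,0],[0,0,0],0.3],[[0,0,0],[0,0,0],0.1],[[0,0,0],[0,0,0],0],[[0,0,0],[0,0,0],0],[[0,0,0],[0,0,0],0],[[0,0,0],[0,0,0],0],[[0,0,0],[0,0,0],0],[[0,0,0],[0,0,0],0]]}}

```text
clock: 27.27
eef_pos: [0.5671, 0.0771, 0.0362]
tool_rot: [0.585, 0.811, 0.001, 0.001]
ft_force: [-0.4, -0.0, 6.2]
grip_width: 0.0384
grasp_force: 62.4
```

```bash
python3 -c "
from m import *
to(.4684,.3347,.16,1.891)"
```

```text
t 27.2667 pos [0.5671 0.0771 0.0362] w 0.0384 gf 62.4 F [-0.4 -0.   6.2]
shift [ 1.378 -0.063 -0.619] turn [0.0011 0.0002 0.    ]
```

Request:
{"api": "apply_moves", "payload": {"steps": [[[0,0,-0.06],[0,0,0],0],[[0,0,-0.12],[0,0,0],0],[[0,0,-0.16],[0,0,0],0],[[0.05,0,-0.15],[0,0,0],0],[[0.12,-0.01,-0.06],[0,0,0],0],[[0.16,-0.01,0],[0,0,0],0],[[0.16,-0.01,0],[0,0,0],0],[[0.16,-0.01,0],[0,0,0],0]]}}

```text
clock: 27.93
eef_pos: [0.5167, 0.1986, 0.145]
tool_rot: [0.586, 0.81, 0.0, 0.0]
ft_force: [1.0, 0.9, -1.0]
grip_width: 0.039
grasp_force: 61.6
```

Request:
{"api": "apply_moves", "payload": {"steps": [[[0.16,-0.01,0],[0,0,0],0],[[0.16,-0.01,0],[0,0,0],0],[[0.16,-0.005,0],[0,0,0],0],[[0.14,0,0],[0,0,0],0],[[0.08,0,0],[0,0,0],0],[[0.03,0,0],[0,0,0],0],[[0,0,0],[0,0,0],0],[[0,0,0],[0,0,0],0]]}}

```text
clock: 28.6
eef_pos: [0.4664, 0.3342, 0.1442]
tool_rot: [0.585, 0.811, -0.001, 0.0]
ft_force: [1.4, -0.6, -1.6]
grip_width: 0.0387
grasp_force: 61.6
```

```bash
python3 -c "
from m import *
to(.4684,.3347,.0402,1.891)"
```

```text
t 28.6 pos [0.4664 0.3342 0.1442] w 0.0387 gf 61.6 F [ 1.4 -0.6 -1.6]
shift [-0.001  0.01   0.52 ] turn [-0.0002  0.0003  0.0001]
```

Request:
{"api": "apply_moves", "payload": {"steps": [[[0,0.008,0.05],[0,0,0],0],[[0,0,0.1],[0,0,0],0],[[0,0,0.14],[0,0,0],0],[[0,0,0.1],[0,0,0],0],[[0,0,0.06],[0,0,0],0],[[0,0,0.03],[0,0,0],0],[[0,0,0.015],[0,0,0],0],[[0,0,0],[0,0,0],0]]}}

```text
clock: 29.27
eef_pos: [0.4682, 0.3344, 0.0449]
tool_rot: [0.586, 0.81, -0.0, -0.0]
ft_force: [-0.3, 0.2, -1.3]
grip_width: 0.0385
grasp_force: 61.6
```

Request:
{"api": "apply_moves", "payload": {"steps": [[[0,0,0.006],[0,0,0],0],[[0,0,0.005],[0,0,0],0],[[0,0,0.005],[0,0,0],0],[[0,0,0.005],[0,0,0],0],[[0,0,0.004],[0,0,0],0],[[0,0,0],[0,0,0],0],[[0,0,0],[0,0,0],0],[[0,0,0],[0,0,0],0]]}}

```text
clock: 29.93
eef_pos: [0.468, 0.3354, 0.0406]
tool_rot: [0.585, 0.811, 0.0, 0.0]
ft_force: [-0.2, 0.3, -1.8]
grip_width: 0.0389
grasp_force: 61.6
```

Request:
{"api": "apply_moves", "payload": {"steps": [[[0,0,0.004],[0,0,0],0],[[0,0,0.003],[0,0,0],0],[[0,0,0],[0,0,0],0],[[0,0,0],[0,0,0],0],[[0,0,0],[0,0,0],0],[[0,0,0],[0,0,0],0],[[0,0,0],[0,0,0],0],[[0,0,0],[0,0,0],0]]}}

```text
clock: 30.6
eef_pos: [0.4681, 0.3355, 0.0402]
tool_rot: [0.585, 0.811, 0.0, 0.0]
ft_force: [-1.8, -0.7, 5.6]
grip_width: 0.0384
grasp_force: 62.3
```

Request:
{"api": "apply_moves", "payload": {"steps": [[[0,0,-0.005],[0,0,0],0],[[0,0,0],[0,0,0],0.5],[[0,0,0],[0,0,0],0.6],[[0,0,0],[0,0,0],0.7],[[0,0,0],[0,0,0],0.7],[[0,0,-0.06],[0,0,0],0.7],[[0,0,-0.15],[0,0,0],0.7],[[0,0,-0.18],[0,0,0],0.7]]}}

```text
clock: 31.27
eef_pos: [0.466, 0.3339, 0.116]
tool_rot: [0.585, 0.811, -0.003, -0.001]
ft_force: [0.4, 0.2, 0.9]
grip_width: 0.0597
grasp_force: 0.0
```

Request:
{"api": "apply_moves", "payload": {"steps": [[[0,0,-0.15],[0,0,0],0.7],[[-0.08,-0.03,-0.04],[0,0,0],0.7],[[-0.16,-0.065,0],[0,0,0],0.7],[[-0.17,-0.07,0],[0,0,0],0.7],[[-0.17,-0.07,0],[0,0,0],0.7],[[-0.17,-0.07,0],[0,0,0],0.7],[[-0.14,-0.05,0],[0,0,0],0.7],[[-0.06,-0.02,0],[0,0,0],0.7]]}}

```text
clock: 31.93
eef_pos: [0.4557, 0.128, 0.1561]
tool_rot: [0.587, 0.81, -0.001, 0.0]
ft_force: [-0.2, 0.9, -1.0]
grip_width: 0.0597
grasp_force: 0.0
```

```bash
python3 -c "
from m import *
to(.456,.128,.046,1.891); p,d=snap('side','s9'); cv2.imwrite('pics/s9c.png',cv2.resize(p[130:280,180:380,::-1],None,fx=4,fy=4,interpolation=cv2.INTER_CUBIC))"
```

```text
t 31.9333 pos [0.4557 0.128  0.1561] w 0.0597 gf 0.0 F [-0.2  0.9 -1. ]
shift [-0.001  0.001  0.55 ] turn [-0.0004  0.0004 -0.001 ]
```

View pics/s9c.png

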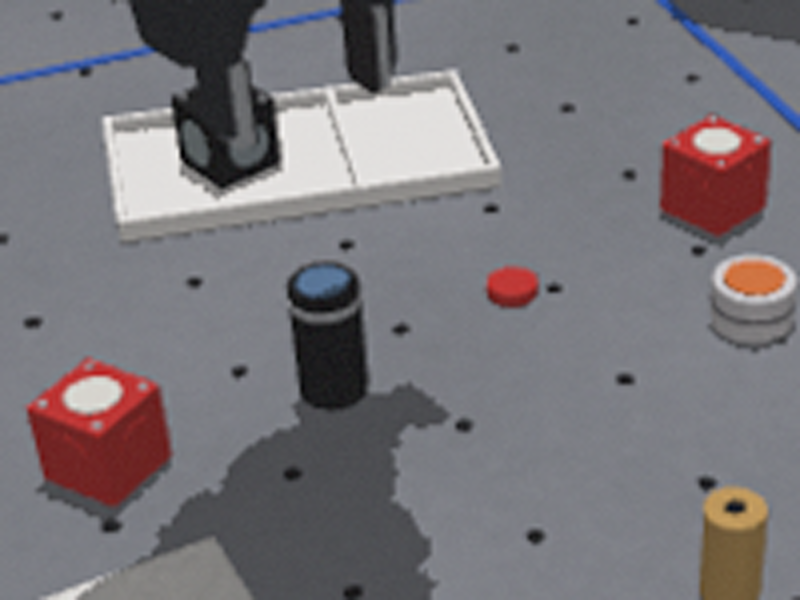

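The cube stands in the white long pocket, and the fingers have cleared it and sit above the tube. Next I'll pick the tube.

Request:
{"api": "apply_moves", "payload": {"steps": [[[0,0,0.08],[0,0,0],0.7],[[0,0,0.13],[0,0,0],0.7],[[0,0,0.14],[0,0,0],0.7],[[0,0,0.1],[0,0,0],0.7],[[0,0,0.06],[0,0,0],0.7],[[0,0,0.03],[0,0,0],0.7],[[0,0,0],[0,0,0],0.7],[[0,0,0],[0,0,0],0.6]]}}

```text
clock: 32.65
eef_pos: [0.4569, 0.1317, 0.0484]
tool_rot: [0.585, 0.811, 0.0, 0.0]
ft_force: [-0.9, -0.5, 0.3]
grip_width: 0.0518
grasp_force: 0.0
```

Request:
{"api": "apply_moves", "payload": {"steps": [[[0,0,0],[0,0,0],0.4],[[0,0,0],[0,0,0],0.2],[[0,0,0],[0,0,0],0.1],[[0,0,0],[0,0,0],0],[[0,0,0],[0,0,0],0],[[0,0,0],[0,0,0],0],[[0,0,0],[0,0,0],0],[[0,0,0],[0,0,0],0]]}}

```text
clock: 33.32
eef_pos: [0.4575, 0.1317, 0.0493]
tool_rot: [0.585, 0.811, 0.001, 0.001]
ft_force: [-1.1, 0.4, 5.7]
grip_width: 0.0308
grasp_force: 58.8
```

```bash
python3 -c "
from m import *
to(.566,.319,.16,1.891)"
```

```text
t 33.3167 pos [0.4575 0.1317 0.0493] w 0.0308 gf 58.8 F [-1.1  0.4  5.7]
shift [ 0.718  0.81  -0.554] turn [ 0.0008 -0.      0.    ]
```

Request:
{"api": "apply_moves", "payload": {"steps": [[[0,0,-0.06],[0,0,0],0],[[0,0,-0.12],[0,0,0],0],[[0,0,-0.16],[0,0,0],0],[[0.03,0.03,-0.14],[0,0,0],0],[[0.08,0.09,-0.06],[0,0,0],0],[[0.11,0.12,0],[0,0,0],0],[[0.12,0.13,0],[0,0,0],0],[[0.12,0.13,0],[0,0,0],0]]}}

```text
clock: 33.98
eef_pos: [0.5234, 0.2512, 0.1569]
tool_rot: [0.586, 0.811, 0.001, 0.0]
ft_force: [1.0, -0.2, -0.5]
grip_width: 0.0305
grasp_force: 59.0
```

Request:
{"api": "apply_moves", "payload": {"steps": [[[0.11,0.12,0],[0,0,0],0],[[0.08,0.1,0],[0,0,0],0],[[0.05,0.06,0],[0,0,0],0],[[0.02,0.03,0],[0,0,0],0],[[0,0,0],[0,0,0],0],[[0,0,0],[0,0,0],0],[[0,0,0],[0,0,0],0],[[0,0,0],[0,0,0],0]]}}

```text
clock: 34.65
eef_pos: [0.5646, 0.3178, 0.1563]
tool_rot: [0.586, 0.811, -0.0, -0.0]
ft_force: [0.6, 0.5, -1.0]
grip_width: 0.0305
grasp_force: 59.1
```

```bash
python3 -c "
from m import *
to(.566,.3205,.0533,1.891)"
```

```text
t 34.65 pos [0.5646 0.3178 0.1563] w 0.0305 gf 59.1 F [ 0.6  0.5 -1. ]
shift [0.01  0.011 0.515] turn [-0.0002  0.0001 -0.0003]
```

Request:
{"api": "apply_moves", "payload": {"steps": [[[0.01,0.01,0.05],[0,0,0],0],[[0,0,0.1],[0,0,0],0],[[0,0,0.14],[0,0,0],0],[[0,0,0.1],[0,0,0],0],[[0,0,0.06],[0,0,0],0],[[0,0,0.03],[0,0,0],0],[[0,0,0.01],[0,0,0],0],[[0,0,0],[0,0,0],0]]}}

```text
clock: 35.32
eef_pos: [0.5666, 0.3216, 0.0583]
tool_rot: [0.585, 0.811, 0.0, 0.0]
ft_force: [0.0, 0.3, 0.0]
grip_width: 0.0308
grasp_force: 59.1
```

Request:
{"api": "apply_moves", "payload": {"steps": [[[0,0,0.006],[0,0,0],0],[[0,0,0.005],[0,0,0],0],[[0,0,0.005],[0,0,0],0],[[0,0,0.005],[0,0,0],0],[[0,0,0.004],[0,0,0],0],[[0,0,0],[0,0,0],0],[[0,0,0],[0,0,0],0],[[0,0,0],[0,0,0],0]]}}

```text
clock: 35.98
eef_pos: [0.5665, 0.3218, 0.0534]
tool_rot: [0.585, 0.811, 0.0, 0.0]
ft_force: [0.9, 0.5, 1.2]
grip_width: 0.0301
grasp_force: 59.2
```

Request:
{"api": "apply_moves", "payload": {"steps": [[[0,0,0.003],[0,0,0],0],[[0,0,0.002],[0,0,0],0],[[0,0,0],[0,0,0],0],[[0,0,0],[0,0,0],0],[[0,0,0],[0,0,0],0],[[0,0,0],[0,0,0],0],[[0,0,0],[0,0,0],0],[[0,0,0],[0,0,0],0]]}}

```text
clock: 36.65
eef_pos: [0.5665, 0.3218, 0.0533]
tool_rot: [0.585, 0.811, 0.001, 0.0]
ft_force: [-1.1, -0.4, 5.4]
grip_width: 0.0303
grasp_force: 59.7
```

Request:
{"api": "apply_moves", "payload": {"steps": [[[0,0,-0.003],[0,0,0],0],[[0,0,0],[0,0,0],0.45],[[0,0,0],[0,0,0],0.6],[[0,0,0],[0,0,0],0.7],[[0,0,0],[0,0,0],0.7],[[0,0,-0.08],[0,0,0],0.7],[[0,0,-0.15],[0,0,0],0.7],[[0,0,-0.18],[0,0,0],0.7]]}}

```text
clock: 37.32
eef_pos: [0.5643, 0.3205, 0.1322]
tool_rot: [0.585, 0.811, -0.003, -0.001]
ft_force: [0.7, 0.8, -0.0]
grip_width: 0.06
grasp_force: 0.0
```

Request:
{"api": "apply_moves", "payload": {"steps": [[[0,0,-0.15],[0,0,0],0.7],[[-0.08,-0.08,-0.05],[0,0,0],0.7],[[-0.12,-0.15,0],[0,0,0],0.7],[[-0.12,-0.15,0],[0,0,0],0.7],[[-0.12,-0.15,0],[0,0,0],0.7],[[-0.12,-0.15,0],[0,0,0],0.7],[[-0.06,-0.08,0],[0,0,0],0.7],[[0,0,0],[0,0,0],0.7]]}}

```text
clock: 37.98
eef_pos: [0.4579, 0.1527, 0.1746]
tool_rot: [0.587, 0.81, -0.002, -0.001]
ft_force: [-0.3, 0.4, -0.7]
grip_width: 0.0598
grasp_force: 0.0
```

```bash
python3 -c "
from m import *
to(.456,.128,.2,1.891); snap('side','s10')"
```

```text
t 37.9833 pos [0.4579 0.1527 0.1746] w 0.0598 gf 0.0 F [-0.3  0.4 -0.7]
shift [-0.114 -0.048 -0.127] turn [-0.001   0.0003 -0.001 ]
```

View pics/s10.png

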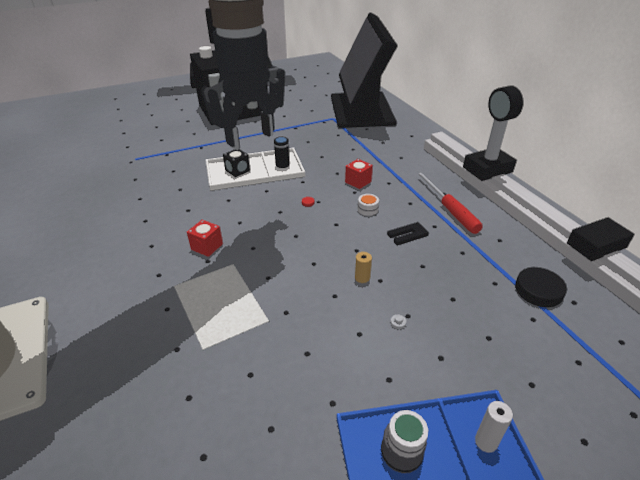

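The last side picture shows both kits complete. The cube (236,163) and tube (282,153) stand in the white tray, and the stack (405,438) and post (494,427) in the blue tray. The spares haven't moved and the gripper is clear.

```bash
python3 -c "
from workcell import bot
print(bot.job_done())"
```

```text
the job is handed in; nothing more can be done
None
```

Both kits are made up as asked, counterweight first. All parts stand released in their pockets, the orange cell and brass post weren't touched, and the job was handed in at about 38 s with no verdict shown.

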